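Clear the paan counter after a round

TASK

The round is done, so clear up: put every lidded square tin that stands out on the counter back in the steel tin tray at its own place in the row, which runs from the shortest tin at the robot's right to the tallest at its left, pushing the tins there apart to make room; set tins down rather than dropping them, and leave all of them upright on the tray floor. Rinse the spreader by dipping the tip of its blade well below the rim of the steel rinse bowl while you hold it, and lay it flat in the long dark spoon tray, wholly within it. Do not upset the bowl or disturb the other things on the counter.

Things in the scene. Friction and masses are not known exactly. Their poses are not given: they have to be found in the camera images.
- tin_tray: fixed polished steel trough (tins slide easily in it) for the row of tins, long side along its y (within 0.12 rad of the robot's left); inside 62 mm (x) by 396 (y); origin at the centre of its underside; floor 4 mm above it; side walls 5 mm thick, tops 22 mm up; end walls 45 mm high with wire handles outside them to 63 mm high, 20 mm out. Its -y end (robot's right) is the shortest tin's.
- tin1: square lidded tin, 54 x 54 mm (lid, the top 14 mm, 52 x 52), 60 mm tall, 0.12 kg give or take a third, heavy low down, no. 1 of seven in height; stands in the tray at the start; origin at the centre of its underside, z up through its lid.
- tin2: square lidded tin, 54 x 54 mm (lid, the top 14 mm, 52 x 52), 70 mm tall, 0.14 kg give or take a third, heavy low down, no. 2 of seven in height; stands on the counter in front of the tray at the start, if it is there at all; origin at the centre of its underside, z up through its lid.
- tin3: square lidded tin, 54 x 54 mm (lid, the top 14 mm, 52 x 52), 80 mm tall, 0.16 kg give or take a third, heavy low down, no. 3 of seven in height; stands in the tray at the start; origin at the centre of its underside, z up through its lid.
- tin4: square lidded tin, 54 x 54 mm (lid, the top 14 mm, 52 x 52), 90 mm tall, 0.18 kg give or take a third, heavy low down, no. 4 of seven in height; stands on the counter in front of the tray at the start, if it is there at all; origin at the centre of its underside, z up through its lid.
- tin5: square lidded tin, 54 x 54 mm (lid, the top 14 mm, 52 x 52), 100 mm tall, 0.20 kg give or take a third, heavy low down, no. 5 of seven in height; stands in the tray at the start; origin at the centre of its underside, z up through its lid.
- tin6: square lidded tin, 54 x 54 mm (lid, the top 14 mm, 52 x 52), 110 mm tall, 0.22 kg give or take a third, heavy low down, no. 6 of seven in height; stands on the counter in front of the tray at the start, if it is there at all; origin at the centre of its underside, z up through its lid.
- tin7: square lidded tin, 54 x 54 mm (lid, the top 14 mm, 52 x 52), 120 mm tall, 0.24 kg give or take a third, heavy low down, no. 7 of seven in height; stands in the tray at the start; origin at the centre of its underside, z up through its lid.
- spreader: spreader lying to the right of the tins, 190 mm long, 60 g: wooden handle 18 mm wide, 16 thick, from x = -95 to +15 mm, and steel blade 28 wide, 4 thick, from +20 to +95 mm, 8 mm above the origin; origin under the middle of its length, about 13 mm on the blade side of its balance point, on its underside; x axis along it to the blade, which points back to the robot's side (-x) at the start
- spreader_tip (a point): middle of the blade's free end
- spreader_end (a point): middle of the handle's free end
- rinse_bowl: loose open steel rinse bowl (its water is not modelled), 110 mm wide at the rim, 50 mm tall, wall 3 mm, 0.35 kg; origin at the centre of its underside
- rinse_bowl_rim (a point): centre of the bowl's mouth at rim height
- spoon_tray: fixed shallow dark steel spoon tray, 240 mm along its x axis by 100 mm along y outside, walls 4 mm thick and 14 mm high, floor 4 mm thick; origin at the centre of its underside
- canister: round steel canister with rusty pierced lid, 76 mm wide, 110 tall, a bystander; origin under its centre
- glass_jar: glass jar with yellow cap, 64 mm wide, 90 tall, a bystander; origin under its centre
- packet1: folded leaf packet 70 x 60 x 32 mm, a bystander; origin under its centre
- packet2: folded leaf packet 70 x 60 x 32 mm, a bystander; origin under its centre
- katori: small brass bowl 76 mm wide, 35 tall, a bystander; origin under its centre
- mortar: brass mortar with a short pestle, 66 mm wide, 109 tall, a bystander; origin under its centre

How it is judged:
On the way:
1. the held spreader's tip is dipped in the rinse bowl, at least 12 mm below the rim (horizontal distance between spreader_tip and rinse_bowl_rim below 0.045 m and z of spreader_tip in the frame of rinse_bowl_rim below -0.012 m and contact force between the fingers and spreader above 0.5 N), for 0.2 s.
At the end, for the whole second after the job is handed in: All tins present stand upright (0.1 rad) on the tray floor (6 mm) inside its walls, in order of height from the tray's -y end (shortest) to +y, at rest; the spreader is at rest with both ends inside the spoon tray's walls and under 30 mm above its underside; the rinse bowl is upright (x of tin1 in the frame of tin_tray between -0.012 and 0.012 m and y of tin1 in the frame of tin_tray between -0.185 and 0.185 m and z of tin1 in the frame of tin_tray between -0.002 and 0.01 m and angle between each of tin1, tin2, tin3, tin4, tin5, tin6, tin7's own z axis and vertical below 0.1 rad and linear speed of each of tin1, tin2, tin3, tin4, tin5, tin6, tin7, spreader below 0.02 m/s and x of tin2 in the frame of tin_tray between -0.012 and 0.012 m and y of tin2 in the frame of tin_tray between -0.185 and 0.185 m and z of tin2 in the frame of tin_tray between -0.002 and 0.01 m and x of tin3 in the frame of tin_tray between -0.012 and 0.012 m and y of tin3 in the frame of tin_tray between -0.185 and 0.185 m and z of tin3 in the frame of tin_tray between -0.002 and 0.01 m and x of tin4 in the frame of tin_tray between -0.012 and 0.012 m and y of tin4 in the frame of tin_tray between -0.185 and 0.185 m and z of tin4 in the frame of tin_tray between -0.002 and 0.01 m and x of tin5 in the frame of tin_tray between -0.012 and 0.012 m and y of tin5 in the frame of tin_tray between -0.185 and 0.185 m and z of tin5 in the frame of tin_tray between -0.002 and 0.01 m and x of tin6 in the frame of tin_tray between -0.012 and 0.012 m and y of tin6 in the frame of tin_tray between -0.185 and 0.185 m and z of tin6 in the frame of tin_tray between -0.002 and 0.01 m and x of tin7 in the frame of tin_tray between -0.012 and 0.012 m and y of tin7 in the frame of tin_tray between -0.185 and 0.185 m and z of tin7 in the frame of tin_tray between -0.002 and 0.01 m and y of each of tin3, tin2 in the frame of tin1 above 0.045 m and y of each of tin5, tin4 in the frame of tin3 above 0.045 m and y of each of tin7, tin6 in the frame of tin5 above 0.045 m and y of tin2 in the frame of tin3 below -0.045 m and y of tin4 in the frame of tin5 below -0.045 m and y of tin6 in the frame of tin7 below -0.045 m and x of spreader_tip in the frame of spoon_tray between -0.122 and 0.122 m and y of spreader_tip in the frame of spoon_tray between -0.05 and 0.05 m and z of each of spreader_tip, spreader_end in the frame of spoon_tray below 0.03 m and x of spreader_end in the frame of spoon_tray between -0.122 and 0.122 m and y of spreader_end in the frame of spoon_tray between -0.05 and 0.05 m and angle between rinse_bowl's own z axis and vertical below 0.15 rad); the robot touches nothing.
It fails at once if a bystander is shoved away (over 40 mm) or knocked over (distance of any of canister, glass_jar, packet1, packet2, katori, mortar from where it was at the start of the episode above 0.04 m or angle between any of canister, glass_jar, packet1, packet2, katori, mortar's own z axis and vertical above 0.5 rad).
It fails at once if the rinse bowl is tipped (angle between rinse_bowl's own z axis and vertical above 0.5 rad).
It fails at once if a tin is dropped instead of being set down (it lands at over 1 m/s) ((height (world z) of tin2 below 0.03 m and linear speed of tin2 above 1 m/s) or (height (world z) of tin4 below 0.03 m and linear speed of tin4 above 1 m/s) or (height (world z) of tin6 below 0.03 m and linear speed of tin6 above 1 m/s)).
Of tin2, tin4, tin6 only 2 to 3 are there at a start; the rules pass over those that are not, and their reading is None.
At some moment in a run one of tin2, tin4, tin6, spreader may be knocked a few centimetres aside while the robot is not near it.
It also fails if it takes over 210 s, if anything falls off the work surface, if the arm or the gripper's body presses on something with over 40 N, if the wrist force passes 120 N, or if a joint passes its speed limit or range.

ROBOT

A 7-joint arm with a two-finger parallel gripper is mounted at the origin on the work surface. World frame = base frame: x ahead of the robot, y to its left, z up, the work surface at z = 0. Lengths are in m, angles in rad, forces in N, time in s.
With the tool pointing down it reaches from about 0.425 to 1.025 m from the base axis. Payload 9.4 kg.
Tool frame: the origin (TCP) lies at the very end of the fingers, on their centre line; the grasp point (between the pads) lies 19 mm behind it; z points along the fingers, y is the line along which they close (so a half turn about z gives the same grasp; the last joint's range is limited). The gripper opens to 93 mm and grips with 3 to 60 N. Pads are 15 mm wide; open, the fingers measure 128 mm over their backs; the gripper's body (75 mm by 188 mm) begins 65 mm behind the grasp point.
Start: joints at [-1.263, 0.599, -0.003, 1.599, 0.002, 0.943, -0.08], TCP at [0.272, 0.672, 0.219] pointing down, gripper open.
Joint ranges: [-2.57, 2.57], [-0.35, 1.97], [-1.29, 1.29], [0.11, 2.56], [-1.05, 4.19], [0.11, 1.86], [-2.63, 2.63]. Speed limits (rad/s): [2.22, 2.22, 3.01, 3.01, 3.14, 3.14, 3.14].

INTERFACE

Orientations are given as a unit quaternion [w, x, y, z].
In Python, from bench import readout, imaging, robot, finder gives the robot as it stands.
- The arm moves only by the tool apply_moves, never from a script. Its argument "rows" is text: rows parted by semicolons, each of 5 numbers parted by spaces: the closure, from 0 (fully open) to 1 (shut), then the shift along the tool's x, y, z in mm, then the turn about the tool's z in degrees. In form: gripper dx dy dz spin; .... A call has 1 to 12 rows; each row shifts and turns the commanded pose from where the row before left it, along the tool's axes as they then stand; what a row does not reach is not made up. A row lasts 1/10 s, in which the tool goes at most 50 mm and 8.59 degrees, less where a joint would pass 70% of its speed; a pose out of reach is approached as far as the arm can. A call is refused whole if a number of a shift passes 50 or a number of a turn 8.59, either way. A call with a gripper value outside its range is refused whole. The fingers move at their own pace and stop on an object; "newtons" is the grip in N (left out, the last holds). Time passes only in rows, so rows that do not move let the fingers close. It gives the time, the measured TCP pose, the force, the opening and the grip force at its end, in the units of the state.
- readout.sense(): the state, without advancing time (a new reading comes with each control period).
- imaging.read_camera(name): name is "side" or "top" or "wrist"; returns a dict with "frame" (400x640x3 uint8, red, green, blue), "range_z" (400x640 float32, m along the optical axis (not along the pixel's ray), 0 where there is no reading), "intrinsics" (3x3 intrinsics, pixels), "position" and "orientation" of the camera in the world; the wrist camera has in their place "hand_eye" (4x4, takes a point from camera to tool coordinates, whose origin is the TCP and whose axes are the flange's). Camera axes: x right, y down, z forward; pixel columns grow to the right and rows downward; lengths in m; the calibration is good to about 2 mm. A picture is of the moment at which its call begins: read the wrist's pose just before it.
- robot.hand_in(): hands the job in; it is judged then, once.
Trained networks look in the newest picture that a camera, given by its name, has taken for a name from the list of things; names that differ only in an ending like _2 or _b are one class to them, and where a whole thing is asked for, a point or a joint stands for the part that bears it (a point fixed in the world has none). Each returns a list of dicts, best first, with "confidence" (0 to 1); they miss things now and then, are a little off and sometimes report something else, mostly with a low value. They report only what shows in the picture. A call takes as long as a camera call.
- finder.look_for(camera, query): "point" ([column, row] in pixels, amid what is visible of it).
- finder.outline_of(camera, query): "mask" (400x640 bool, what is visible of it) and "point" ([column, row] in pixels, amid what is visible of it).
The state is a dict: "t": time; "joint_pos": joint angles; "joint_velocities": joint speeds; "joint_torque": joint torques, N m; "tool_pos": TCP position; "orientation": TCP orientation; "force": force on the tool from outside, world axes, zero at the start; "wrist_torque": the same for the moment, N m; "gripper_width": finger opening in m; "grip_force": force on a finger pad.
Only numpy, scipy, OpenCV 4.12 (cv2) and the standard library are available. Lean on these libraries where they do the work, as an engineer would, in place of code of your own. Each camera call takes 0.05 s, during which the arm holds its last target. There are 200 camera calls.

## Working session

There is one attempt and no reset: what is moved stays moved. The work goes in short steps, Python scripts to look and compute and a tool call to move; the robot and the scene stay as the last step left them, time stands still between calls to the robot, and variables do not carry over. Pictures are saved under pics/ and viewed, at most 14 in all, crops included, and the job is handed in when it is done.

Besides the shell and the picture viewer there is one more tool, called after ">>>" as a command line: name --argument value ..., lists and objects as JSON in quotes. apply_moves: Moves the arm, as the interface text tells. Its arguments: {"type":"object","properties":{"rows":{"type":"string"},"newtons":{"type":"number"}},"required":["rows"]}

```bash
ls; mkdir -p pics; cat > h.py <<'E'
import numpy as np, cv2
from scipy.spatial.transform import Rotation as R
from bench import readout, imaging, robot, finder
def rot(q): return R.from_quat([q[1],q[2],q[3],q[0]]).as_matrix()
def cloud(name):
    s=readout.sense(); c=imaging.read_camera(name)
    K=c["intrinsics"]; z=c["range_z"]; v,u=np.mgrid[0:400,0:640]
    P=np.stack([(u-K[0,2])/K[0,0]*z,(v-K[1,2])/K[1,1]*z,z],-1)
    if name=="wrist":
        T=c["hand_eye"]; P=P@T[:3,:3].T+T[:3,3]; P=P@rot(s["orientation"]).T+s["tool_pos"]
    else: P=P@rot(c["orientation"]).T+c["position"]
    P[z<=0]=np.nan
    return c["frame"],P,c
def save(n,f): cv2.imwrite("pics/"+n,f[...,::-1])
E
python3 - <<'E'
from h import *
s=readout.sense();print(s)
for n in ["top","side"]:
    f,P,c=cloud(n);save(n+"0.png",f);np.savez("/tmp/%s.npz"%n,f=f,P=P);print(n,c["position"])
    for q in ["tin_tray","tin1","tin2","tin3","tin4","tin5","tin6","tin7","spreader","spreader_tip","rinse_bowl","spoon_tray","canister","glass_jar","packet1","katori","mortar"]:
        for r in finder.outline_of(n,q)[:4 if 'packet' in q else 2]:
            m=r["mask"];p=P[m];p=p[~np.isnan(p[:,0])]
            if len(p)<5: continue
            top=p[p[:,2]>np.percentile(p[:,2],95)-.008]
            print(q,round(r["confidence"],2),np.round(r["point"]),"med",np.round(np.median(p,0),3),"topmean",np.round(top.mean(0),3),"lo",np.round(np.percentile(p,2,0),3),"hi",np.round(np.percentile(p,98,0),3))
E
```

```text
pics
{'t': 0.0, 'joint_pos': array([-1.26268717,  0.60013045, -0.0025908 ,  1.60012848,  0.00183871,
        0.94292502, -0.07980014]), 'joint_velocities': array([ 0.00040956,  0.0014831 ,  0.00172036,  0.00011223,  0.00052174,
        0.00117368, -0.00122455]), 'joint_torque': array([-9.13681852e-04, -7.65056705e+01,  1.49719387e+00, -2.52362698e+01,
       -5.24087891e-02,  1.67724345e-02,  1.40088860e-04]), 'tool_pos': array([0.27196404, 0.67151732, 0.21775596]), 'orientation': array([-7.77175184e-05,  1.91160505e-01,  9.81558470e-01, -7.90753349e-04]), 'force': array([ 0.28646   ,  0.75865344, -0.27425397]), 'wrist_torque': array([ 0.01779261, -0.02867576, -0.01387182]), 'grip_force': 0.0, 'gripper_width': 0.09293384189048501}
top [0.27889422 0.0439208  1.39165719]
tin_tray 0.77 [288. 169.] med [0.606 0.138 0.008] topmean [0.601 0.087 0.035] lo [ 0.56  -0.127 -0.   ] hi [0.662 0.269 0.047]
tin_tray 0.48 [390. 243.] med [ 0.336 -0.154  0.028] topmean [ 0.337 -0.155  0.034] lo [ 0.304 -0.185  0.012] hi [ 0.371 -0.127  0.038]
tin1 0.96 [339. 144.] med [ 0.613 -0.019  0.064] topmean 
[... 6734 characters left out ...]
0.485 -0.001] hi [ 0.376 -0.428  0.107]
packet1 0.87 [273. 269.] med [ 0.336 -0.169  0.024] topmean [ 0.338 -0.16   0.032] lo [ 0.305 -0.187  0.005] hi [ 0.37  -0.132  0.035]
packet1 0.65 [253. 316.] med [ 0.274 -0.306  0.026] topmean [ 0.272 -0.297  0.031] lo [ 0.245 -0.33   0.005] hi [ 0.301 -0.261  0.034]
packet1 0.24 [324. 292.] med [ 0.454 -0.252  0.022] topmean [ 0.453 -0.259  0.047] lo [ 0.403 -0.319  0.002] hi [ 0.5   -0.218  0.051]
katori 0.45 [271. 129.] med [0.388 0.556 0.024] topmean [0.388 0.541 0.033] lo [0.355 0.5   0.002] hi [0.42  0.586 0.037]
mortar 0.83 [291. 373.] med [ 0.348 -0.464  0.06 ] topmean [ 0.354 -0.459  0.105] lo [ 0.321 -0.485  0.007] hi [ 0.376 -0.43   0.108]
```

View pics/top0.png

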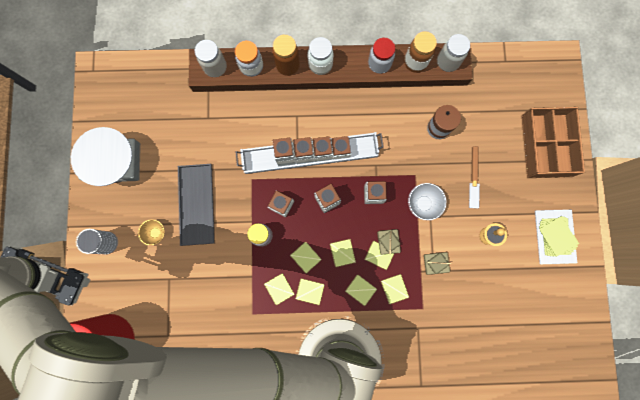

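```bash
cat >> h.py <<'E'
def tins(P):
    "tin tops in the world: list of (x,y,ztop,yaw,size)"
    Q=P[~np.isnan(P[...,0])]; Q=Q[(abs(Q[:,0]-.53)<.16)&(Q[:,1]>-.2)&(Q[:,1]<.36)&(Q[:,2]>.055)&(Q[:,2]<.13)]
    out=[]
    for zt in [.06,.07,.08,.09,.1,.11,.12]:
      for off in [0,.004]:
        q=Q[abs(Q[:,2]-zt-off-.001)<.0045]
        im=np.zeros((400,600),np.uint8); im[((q[:,0]-.35)*1000).astype(int).clip(0,399),((q[:,1]+.22)*1000).astype(int).clip(0,599)]=1
        im=cv2.morphologyEx(im,cv2.MORPH_CLOSE,np.ones((5,5)))
        n,l,st,_=cv2.connectedComponentsWithStats(im)
        for i in range(1,n):
            if st[i,4]<1500: continue
            rr,cc=np.nonzero(l==i); (cy,cx),wh,a=cv2.minAreaRect(np.stack([cc,rr],1).astype(np.float32))
            m=q[(np.hypot(q[:,0]-.35-cx/1000,q[:,1]+.22-cy/1000)<.02)]
            out.append((round(cx/1000+.35,4),round(cy/1000-.22,4),round(float(np.median(m[:,2])),4),round(-((a+45)%90-45),1),tuple(np.round(wh)),zt,off))
    return out
E
python3 - <<'E'
from h import *
for n in ["top","side"]:
    P=np.load("/tmp/%s.npz"%n)["P"]; print(n)
    for t in tins(P): print(*t)
E
```

```text
top
0.62 -0.0203 0.0659 5.0 (np.float64(53.0), np.float64(54.0)) 0.06 0.004
0.4564 0.1592 0.0717 -28.3 (np.float64(52.0), np.float64(52.0)) 0.07 0
0.6145 0.0353 0.0858 5.9 (np.float64(54.0), np.float64(55.0)) 0.08 0.004
0.4805 -0.1175 0.0918 -0.0 (np.float64(53.0), np.float64(51.0)) 0.09 0
0.6082 0.0887 0.1059 5.2 (np.float64(53.0), np.float64(51.0)) 0.1 0.004
0.4656 0.0223 0.1125 28.8 (np.float64(52.0), np.float64(52.0)) 0.11 0
0.4661 0.0221 0.1131 28.1 (np.float64(51.0), np.float64(51.0)) 0.11 0.004
0.6034 0.1444 0.126 5.4 (np.float64(53.0), np.float64(52.0)) 0.12 0.004
side
0.4809 -0.1186 0.0907 -2.0 (np.float64(53.0), np.float64(52.0)) 0.09 0
```

The top picture shows four tins side by side in the steel tray (283–342, ~147). Three more stand on the mat at (281,203), (327,197) and (375,191). The bowl is at (428,201), the spreader at (474,180) with its blade toward the robot, and the spoon tray at (196,203). I'll work out exact poses for the fixtures next.

```bash
python3 - <<'E'
from h import *
d=np.load("/tmp/top.npz");P=d["P"];ok=~np.isnan(P[...,0])
def rect(Q):
    (a,b),wh,an=cv2.minAreaRect((Q[:,:2]*1000).astype(np.float32)); return np.round([a,b,*wh,an],1)
Q=P[ok]
for lo,hi in [(.016,.03),(.036,.05),(.05,.07)]:
    m=(Q[:,2]>lo)&(Q[:,2]<hi)&(Q[:,0]>.53)&(Q[:,0]<.7)&(Q[:,1]>-.2)&(Q[:,1]<.33)
    q=Q[m];print("tray",lo,rect(q),len(q))
    for s in (q[q[:,1]<-.09],q[q[:,1]>.24]): 
        if len(s)>3: print("  end",np.round(s.mean(0),4),rect(s))
m=(Q[:,2]>.009)&(Q[:,2]<.03)&(abs(Q[:,0]-.467)<.15)&(abs(Q[:,1]-.416)<.065)
print("spoon",rect(Q[m]))
m=(Q[:,2]>.042)&(Q[:,2]<.06)&(abs(Q[:,0]-.455)<.07)&(abs(Q[:,1]+.275)<.07);print("bowl",rect(Q[m]),Q[m].mean(0),cv2.minEnclosingCircle((Q[m][:,:2]*1000).astype(np.float32)))
m=(Q[:,2]>.005)&(Q[:,2]<.03)&(abs(Q[:,0]-.52)<.13)&(abs(Q[:,1]+.425)<.04)
q=Q[m];q=q[q[:,0]>.41];print("spr",rect(q),q.min(0),q.max(0))
m=q[:,2]>.013;print("handle",rect(q[m]),np.median(q[m],0))
m=(Q[:,2]>.02)&(Q[:,0]>.7)&(Q[:,0]<.8)&(abs(Q[:,1]-.1)<.3);print("rack x min",Q[m].min(0))
s=readout.sense();print(rot(s["orientation"]).round(3))
E
```

```text
tray 0.016 [611.8  70.6  74.3 405.7   5.7] 505
  end [ 0.629  -0.1122  0.0222] [ 630.9 -109.2   72.4   43.     6.8]
  end [0.593  0.2576 0.0234] [592.1 255.3  72.9  30.7   2.7]
tray 0.036 [611.3  72.4  61.5 408.7   5.9] 165
  end [ 0.6313 -0.1277  0.0447] [ 632.5 -128.1   60.7    5.4    6.2]
  end [0.5892 0.2697 0.0454] [590.8 271.3  61.5   8.4   5.2]
tray 0.05 [611.4  71.   57.  432.7   5.7] 506
  end [ 0.6345 -0.1382  0.06  ] [ 635.6 -136.    49.7   16.4    9.2]
  end [0.5922 0.28   0.0604] [590.4 276.8  45.1  18.9   4.2]
spoon [4.672e+02 4.164e+02 2.991e+02 1.279e+02 3.000e-01]
bowl [ 450.9 -267.4  106.1  107.2   85.9] [ 0.45393101 -0.27526869  0.04901074] ((450.1118469238281, -268.4615783691406), 54.51353073120117)
spr [ 5.299e+02 -4.250e+02  2.379e+02  7.950e+01  1.000e-01] [ 0.41085246 -0.46489887  0.00502025] [ 0.64877066 -0.38534196  0.02373591]
handle [ 527.3 -427.2   27.3  187.8   82.9] [ 0.5439619  -0.42637307  0.01639677]Traceback (most recent call last):
  File "<stdin>", line 17, in <module>
    return umr_minimum(a, axis, None, out, keepdims, initial, where)
ValueError: zero-size array to reduction operation minimum which has no identity
```

```bash
cat >> h.py <<'E'
C=np.array([.6115,.071]); YAW=np.radians(5.75)
def totray(p):
    d=np.asarray(p)[:2]-C; c,s=np.cos(YAW),np.sin(YAW); return np.array([d[0]*c+d[1]*s,-d[0]*s+d[1]*c])
def status(tx=None,ty=None,z=None,yaw=0,world=None):
    "tool-frame delta to target, tray coords in m; yaw (deg) of tool y relative to tray x"
    s=readout.sense();p=s["tool_pos"];Rm=rot(s["orientation"]);t=totray(p)
    a=np.degrees(np.arctan2(Rm[1,1],Rm[0,1]))-5.75
    print("t %.2f tray"%s["t"],np.round(t*1000,1),"z %.1f"%(p[2]*1000),"yaw_rel %.1f"%a,"width %.1f F %.1f"%(s["gripper_width"]*1000,s["grip_force"]))
    if tx is not None:
        c,q=np.cos(YAW),np.sin(YAW); w=np.array([C[0]+tx*c-ty*q,C[1]+tx*q+ty*c,z])
        print("delta tool mm",np.round(Rm.T@(w-p)*1000,1),"spin",round(a-yaw,1))
E
```

>>> apply_moves --rows "0 0 0 0 7.8; 0 0 0 0 7.8; 0 0 0 0 7.8; 0 0 0 0 7.8; 0 0 0 0 7.8; 0 0 0 0 7.8; 0 0 0 0 7.8; 0 0 0 0 7.8; 0 -45 17 0 0; 0 -45 17 0 0; 0 -45 17 0 0; 0 -45 17 0 0" --newtons 12

```text
t: 3.0
tool_pos: [0.3577, 0.4978, 0.2187]
orientation: [0.0, 0.672, 0.741, 0.0]
force: [1.6, -0.0, 0.0]
gripper_width: 0.0929
grip_force: 0.0
```

>>> apply_moves --rows "0 -45 17 0 0; 0 -45 17 0 0; 0 -45 17 0 0; 0 -45 17 0 0; 0 -45 17 0 0; 0 -45 17 0 0; 0 -45 17 0 0; 0 -45 17 0 0; 0 -45 17 0 0; 0 -45 17 0 0; 0 -45 17 0 0; 0 -45 17 0 0"

```text
t: 4.2
tool_pos: [0.6133, -0.0201, 0.2189]
orientation: [0.0, 0.672, 0.741, 0.0]
force: [0.4, 1.2, 0.7]
gripper_width: 0.0929
grip_force: 0.0
```

```bash
python3 - <<'E'
from h import *
status(-.0007,-.0917,.032)
E
```

```text
t 4.20 tray [ -7.3 -90.9] z 218.9 yaw_rel -0.2 width 92.9 F 0.0
delta tool mm [ -0.9   6.5 186.9] spin -0.2
```

>>> apply_moves --rows "0 -1 6 45 0; 0 0 0 45 0; 0 0 0 45 0; 0 0 0 35 0; 0 0 0 17 0; 0 0 0 0 0; 1 0 0 0 0; 1 0 0 0 0; 1 0 0 0 0; 1 0 0 0 0; 1 0 0 0 0; 1 0 0 0 0" --newtons 12

```text
t: 5.4
tool_pos: [0.6191, -0.0186, 0.0322]
orientation: [0.0, 0.672, 0.741, 0.0]
force: [-0.7, 0.2, 4.5]
gripper_width: 0.054
grip_force: 12.0
```

>>> apply_moves --rows "1 -8 0 0 0; 1 -15 0 0 0; 1 -15 0 0 0; 1 -15 0 0 0; 1 -15 0 0 0; 1 -9 0 0 0; 1 0 0 0 0; 1 0 0 0 0; 0 0 0 0 0; 0 0 0 0 0; 0 0 0 0 0; 0 0 0 0 0"

```text
t: 6.6
tool_pos: [0.6259, -0.0951, 0.0314]
orientation: [-0.0, 0.672, 0.741, -0.0]
force: [0.8, -0.4, -0.9]
gripper_width: 0.0812
grip_force: 0.0
```

```bash
python3 - <<'E'
from h import *
status(-.0006,-.0358,.04)
f,P,c=cloud("top")
for t in tins(P): print(*t, totray(t[:2]).round(4))
E
```

```text
t 6.60 tray [  -2.3 -166.7] z 31.4 yaw_rel -0.2 width 81.2 F 0.0
delta tool mm [130.9   1.3  -8.6] spin -0.2
0.4564 0.1593 0.0722 -28.6 (np.float64(52.0), np.float64(52.0)) 0.07 0 [-0.1455  0.1034]
0.456 0.1589 0.0732 -30.0 (np.float64(51.0), np.float64(52.0)) 0.07 0.004 [-0.1459  0.103 ]
0.6034 0.1445 0.1261 5.2 (np.float64(53.0), np.float64(52.0)) 0.12 0.004 [-0.0007  0.0739]
```

>>> apply_moves --rows "0 30 1 -10 0; 0 45 0 0 0; 0 45 0 0 0; 0 11 0 4 0; 0 0 0 0 0; 1 0 0 0 0; 1 0 0 0 0; 1 0 0 0 0; 1 0 0 0 0; 1 0 0 0 0; 1 -5 0 0 0; 1 -6 0 0 0"

```text
t: 7.85
tool_pos: [0.6155, 0.024, 0.0377]
orientation: [-0.0, 0.672, 0.741, 0.0]
force: [-0.0, 0.2, 1.0]
gripper_width: 0.0539
grip_force: 12.0
```

>>> apply_moves --rows "1 0 0 0 0; 1 0 0 0 0; 0 0 0 0 0; 0 0 0 0 0; 0 0 0 0 0; 0 0 0 -40 0; 0 0 0 -40 0; 0 40 0 -20 0; 0 40 0 0 0; 0 40 0 0 0; 0 0 0 0 0; 0 0 0 0 0"

```text
t: 9.05
tool_pos: [0.6035, 0.1448, 0.1375]
orientation: [-0.0, 0.671, 0.741, -0.0]
force: [-0.1, -0.2, 0.0]
gripper_width: 0.0932
grip_force: 0.0
```

```bash
python3 - <<'E'
from h import *
status(-.0007,.0739,.075)
E
```

```text
t 9.05 tray [-0.6 74.2] z 137.5 yaw_rel -0.0 width 93.2 F 0.0
delta tool mm [-0.3 -0.1 62.5] spin -0.0
```

>>> apply_moves --rows "0 0 0 40 0; 0 0 0 26 0; 0 0 0 0 0; 1 0 0 0 0; 1 0 0 0 0; 1 0 0 0 0; 1 0 0 0 0; 1 8 0 0 0; 1 15 0 0 0; 1 18 0 0 0; 1 18 0 0 0; 1 18 0 0 0"

```text
t: 10.25
tool_pos: [0.5967, 0.2218, 0.0723]
orientation: [0.0, 0.672, 0.741, 0.0]
force: [-0.1, -3.1, 6.6]
gripper_width: 0.054
grip_force: 12.0
```

>>> apply_moves --rows "1 12 0 0 0; 1 5 0 0 0; 1 0 0 0 0; 1 0 0 0 0; 0 0 0 0 0; 0 0 0 0 0; 0 0 0 0 0; 0 0 0 0 0; 0 0 0 -35 0; 0 -40 0 -20 0; 0 -45 0 0 0; 0 -45 0 0 0"

```text
t: 11.45
tool_pos: [0.6077, 0.1068, 0.1274]
orientation: [0.0, 0.672, 0.741, 0.001]
force: [-0.5, -0.3, 0.5]
gripper_width: 0.0927
grip_force: 0.0
```

```bash
python3 - <<'E'
from h import *
status(-.0007,.0179,.055)
f,P,c=cloud("side")
for t in tins(P): print(*t, totray(t[:2]).round(4))
E
```

```text
t 11.45 tray [-0.2 36. ] z 127.4 yaw_rel -0.1 width 92.7 F 0.0
delta tool mm [-18.1  -0.5  72.4] spin -0.1
0.6255 -0.1003 0.0649 5.4 (np.float64(51.0), np.float64(53.0)) 0.06 0.004 [-0.0032 -0.1718]
0.481 -0.1185 0.0908 -0.0 (np.float64(53.0), np.float64(52.0)) 0.09 0 [-0.1488 -0.1755]
```

>>> apply_moves --rows "0 -18 0 40 0; 0 0 0 32 0; 0 0 0 0 0; 1 0 0 0 0; 1 0 0 0 0; 1 0 0 0 0; 1 0 0 0 0; 1 8 0 0 0; 1 13 0 0 0; 1 8 0 0 0; 1 0 0 0 0; 1 0 0 0 0"

```text
t: 12.7
tool_pos: [0.6067, 0.1214, 0.0553]
orientation: [-0.0, 0.671, 0.741, 0.001]
force: [0.4, 2.1, 6.3]
gripper_width: 0.0542
grip_force: 11.9
```

>>> apply_moves --rows "0 0 0 0 0; 0 0 0 0 0; 0 0 0 0 0; 0 0 0 -45 0; 0 0 0 -45 0; 0 0 -35 -35 0; 0 0 -40 0 0; 0 0 -40 0 8.5; 0 0 0 0 8.5; 0 0 0 0 8.5; 0 0 0 0 8.5; 0 0 0 0 0"

```text
t: 13.9
tool_pos: [0.4916, 0.1078, 0.1796]
orientation: [0.0, 0.86, 0.511, -0.0]
force: [0.4, -0.1, -0.1]
gripper_width: 0.093
grip_force: 0.0
```

```bash
python3 - <<'E'
from h import *
for n in ["top","side"]:
  f,P,c=cloud(n);print(n);save(n+"1.png",f)
  for t in tins(P): print(*t, totray(t[:2]).round(4))
status(-.146,.1032,.04,-34.05)
E
```

```text
top
0.6251 -0.0991 0.0659 6.9 (np.float64(51.0), np.float64(53.0)) 0.06 0.004 [-0.0035 -0.1706]
0.6134 0.0236 0.0862 4.4 (np.float64(52.0), np.float64(52.0)) 0.08 0.004 [-0.0029 -0.0474]
0.4805 -0.1185 0.092 -0.0 (np.float64(53.0), np.float64(51.0)) 0.09 0 [-0.1493 -0.1754]
0.4656 0.0226 0.1116 28.1 (np.float64(52.0), np.float64(52.0)) 0.11 0 [-0.15   -0.0335]
side
0.6257 -0.1004 0.0647 6.7 (np.float64(52.0), np.float64(52.0)) 0.06 0.004 [-0.003 -0.172]
0.4815 -0.12 0.0908 -0.0 (np.float64(51.0), np.float64(52.0)) 0.09 0 [-0.1485 -0.177 ]
t 14.00 tray [-115.6   48.6] z 179.5 yaw_rel -33.9 width 93.2 F 0.0
delta tool mm [ 28.4 -55.7 139.5] spin 0.1
```

>>> apply_moves --rows "0.15 14 -28 0 0; 0.15 14 -28 0 0; 0.15 0 0 40 0; 0.15 0 0 45 0; 0.15 0 0 40 0; 0.15 0 0 21 0; 0.15 0 0 0 0; 1 0 0 0 0; 1 0 0 0 0; 1 0 0 0 0; 1 0 0 0 0; 1 0 0 0 0" --newtons 20

```text
t: 15.2
tool_pos: [0.4566, 0.1593, 0.0348]
orientation: [0.0, 0.859, 0.512, 0.001]
force: [0.9, -0.0, 8.1]
gripper_width: 0.0537
grip_force: 20.0
```

>>> apply_moves --rows "1 0 0 -40 0; 1 0 0 -45 0; 1 0 0 -45 0; 1 0 0 -20 0; 1 0 0 0 -8.5; 1 0 0 0 -8.5; 1 0 0 0 -8.5; 1 0 0 0 -8.5; 1 0 0 0 0; 1 0 0 0 0"

```text
t: 16.2
tool_pos: [0.4558, 0.1588, 0.184]
orientation: [-0.0, 0.674, 0.739, 0.0]
force: [-0.2, -0.5, -1.2]
gripper_width: 0.054
grip_force: 20.0
```

```bash
python3 - <<'E'
from h import *
status(-.001,-.1095,.07)
E
```

```text
t 16.20 tray [-146.1  103. ] z 184.0 yaw_rel -0.4 width 54.0 F 20.0
delta tool mm [-211.4  146.7  113.9] spin -0.4
```

>>> apply_moves --rows "1 -42 20 0 -0.4; 1 -42 30 0 0; 1 -42 30 0 0; 1 -42 30 0 0; 1 -42 30 0 0; 1 0 6 0 0; 1 0 0 40 0; 1 0 0 40 0; 1 0 0 20 0; 1 0 0 10 0; 1 0 0 0 0; 1 0 0 0 0"

```text
t: 17.4
tool_pos: [0.618, -0.0298, 0.0735]
orientation: [-0.0, 0.67, 0.742, -0.0]
force: [0.8, -0.6, -1.0]
gripper_width: 0.0541
grip_force: 20.0
```

```bash
python3 - <<'E'
from h import *
status(-.0015,-.109,.038)
f,P,c=cloud("side");save("side2.png",f[150:320,260:480].repeat(3,0).repeat(3,1));print(readout.sense()["force"])
E
```

```text
t 17.40 tray [  -3.6 -101. ] z 73.5 yaw_rel 0.1 width 54.1 F 20.0
delta tool mm [-8.   2.2 35.5] spin 0.1
[-0.75068264  0.39374233 -1.56511298]
```

View pics/side2.png

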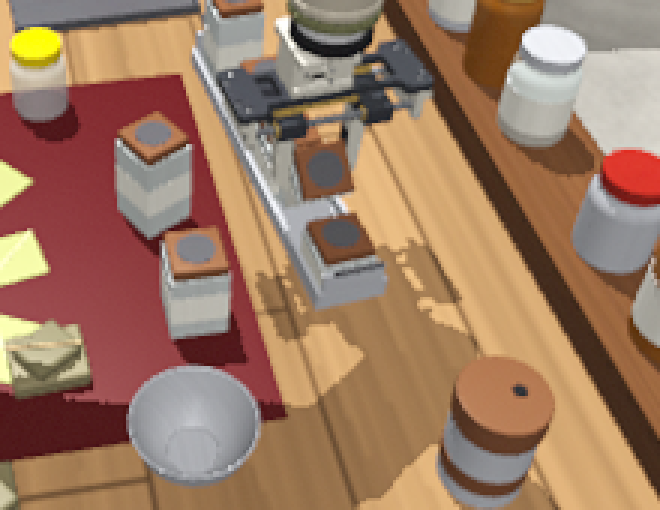

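The crop shows tin 1 at the right end of the tray (345,250). Tin 2 is held above its gap (323,175), with tin 4 (197,280) and tin 6 (152,175) still out on the mat.

>>> apply_moves --rows "1 -8 2 0 0; 1 0 0 0 0; 1 0 0 12 0; 1 0 0 12 0; 1 0 0 8 0; 1 0 0 4 0; 1 0 0 0 0; 1 0 0 0 0"

```text
t: 18.25
tool_pos: [0.6208, -0.0369, 0.037]
orientation: [-0.001, 0.669, 0.743, -0.0]
force: [-0.3, 5.0, 0.0]
gripper_width: 0.0536
grip_force: 20.0
```

>>> apply_moves --rows "1 -3 0 0 0; 1 -2 0 0 0; 1 0 0 0 0; 0 0 0 0 0; 0 0 0 0 0; 0 0 0 0 0; 0 0 0 0 0; 0 0 0 -30 0; 0 30 0 -20 0; 0 33 0 0 0; 0 0 0 0 0; 0 0 0 0 0"

```text
t: 19.45
tool_pos: [0.6151, 0.0203, 0.0877]
orientation: [0.0, 0.669, 0.743, -0.0]
force: [-0.6, -0.7, -0.2]
gripper_width: 0.0933
grip_force: 0.0
```

```bash
python3 - <<'E'
from h import *
for n in ["top","side"]:
  f,P,c=cloud(n);print(n)
  for t in tins(P): print(*t, totray(t[:2]).round(4))
status(-.0015,-.0474,.037)
E
```

```text
top
0.6252 -0.0975 0.066 6.3 (np.float64(52.0), np.float64(52.0)) 0.06 0.004 [-0.0033 -0.169 ]
0.4805 -0.118 0.0919 -0.0 (np.float64(53.0), np.float64(52.0)) 0.09 0 [-0.1493 -0.1749]
side
0.6255 -0.0997 0.065 5.4 (np.float64(51.0), np.float64(54.0)) 0.06 0.004 [-0.0032 -0.1712]
0.4817 -0.1196 0.0907 -1.6 (np.float64(52.0), np.float64(52.0)) 0.09 0 [-0.1482 -0.1766]
t 19.55 tray [ -1.7 -52.6] z 87.5 yaw_rel 0.1 width 93.2 F 0.0
delta tool mm [ 5.3  0.2 50.5] spin 0.1
```

>>> apply_moves --rows "0 5 0 35 0; 0 0 0 13 0; 0 0 0 0 0; 1 0 0 0 0; 1 0 0 0 0; 1 0 0 0 0; 1 0 0 0 0; 1 -6 0 0 0; 1 -6 0 0 0; 1 0 0 0 0; 1 0 0 0 0" --newtons 15

```text
t: 20.65
tool_pos: [0.6162, 0.0118, 0.04]
orientation: [0.0, 0.67, 0.743, 0.0]
force: [-0.8, -1.8, 3.8]
gripper_width: 0.0541
grip_force: 15.0
```

>>> apply_moves --rows "0 0 0 0 0; 0 0 0 0 0; 0 0 0 0 0; 0 0 0 -45 0; 0 0 0 -45 0; 0 0 -35 -35 0; 0 0 -40 -20 0; 0 0 -40 0 0; 0 0 -30 0 -8; 0 0 0 0 -8; 0 0 0 0 -7; 0 0 0 0 0"

```text
t: 21.85
tool_pos: [0.4715, -0.0021, 0.1849]
orientation: [0.0, 0.507, 0.862, 0.0]
force: [0.8, -0.1, 0.6]
gripper_width: 0.0929
grip_force: 0.0
```

```bash
python3 - <<'E'
from h import *
for n in ["top","side"]:
  f,P,c=cloud(n);print(n)
  for t in tins(P): print(*t, totray(t[:2]).round(4))
status(-.15,-.0335,.073,22.5)
E
```

```text
top
0.4805 -0.1215 0.0916 -0.0 (np.float64(53.0), np.float64(45.0)) 0.09 0 [-0.1496 -0.1784]
0.6064 0.1085 0.1064 7.3 (np.float64(52.0), np.float64(52.0)) 0.1 0.004 [-0.0013  0.0378]
0.5944 0.2256 0.1265 4.9 (np.float64(53.0), np.float64(53.0)) 0.12 0.004 [-0.0015  0.1555]
side
0.6254 -0.0991 0.0649 7.6 (np.float64(51.0), np.float64(52.0)) 0.06 0.004 [-0.0032 -0.1706]
0.4815 -0.1185 0.0908 -0.0 (np.float64(53.0), np.float64(51.0)) 0.09 0 [-0.1483 -0.1755]
t 21.95 tray [-146.4  -58.9] z 184.7 yaw_rel 23.0 width 92.8 F 0.0
delta tool mm [ 24.8   6.6 111.7] spin 0.5
```

>>> apply_moves --rows "0 25 6 20 0.5; 0 0 0 40 0; 0 0 0 35 0; 0 0 0 17 0; 0 0 0 0 0; 1 0 0 0 0; 1 0 0 0 0; 1 0 0 0 0; 1 0 0 0 0; 1 0 0 0 0; 1 0 0 0 0; 1 0 0 0 0" --newtons 22

```text
t: 23.15
tool_pos: [0.4652, 0.0227, 0.073]
orientation: [0.0, 0.512, 0.859, 0.0]
force: [0.5, 1.7, 7.0]
gripper_width: 0.0538
grip_force: 22.0
```

>>> apply_moves --rows "1 0 0 -40 0; 1 0 0 -45 0; 1 0 0 -45 0; 1 0 0 -30 0; 1 0 0 0 7.5; 1 0 0 0 7.5; 1 0 0 0 7.5; 1 0 0 0 0; 1 0 0 0 0; 1 0 0 0 0"

```text
t: 24.15
tool_pos: [0.4646, 0.0225, 0.2325]
orientation: [-0.0, 0.668, 0.744, -0.0]
force: [-1.0, 0.3, -1.7]
gripper_width: 0.0542
grip_force: 21.9
```

```bash
python3 - <<'E'
from h import *
for n in ["top"]:
  f,P,c=cloud(n);print(n)
  for t in tins(P): print(*t, totray(t[:2]).round(4))
status(-.001,.0967,.1)
E
```

```text
top
0.6245 -0.0986 0.0659 7.1 (np.float64(53.0), np.float64(50.0)) 0.06 0.004 [-0.0041 -0.17  ]
0.4806 -0.1186 0.0916 -1.8 (np.float64(52.0), np.float64(53.0)) 0.09 0 [-0.1492 -0.1755]
0.6057 0.1088 0.1064 7.5 (np.float64(54.0), np.float64(50.0)) 0.1 0.004 [-0.002   0.0382]
0.5938 0.2252 0.1261 5.2 (np.float64(53.0), np.float64(52.0)) 0.12 0.004 [-0.0022  0.1552]
t 24.20 tray [-151.   -33.6] z 232.5 yaw_rel 0.3 width 53.8 F 21.9
delta tool mm [129.4 150.7 132.5] spin 0.3
```

>>> apply_moves --rows "1 30 35 0 0.3; 1 35 40 0 0; 1 35 40 0 0; 1 29 35 0 0; 1 0 0 0 0; 1 0 0 40 0; 1 0 0 40 0; 1 0 0 30 0; 1 0 0 15 0; 1 0 0 0 0; 1 0 0 0 0"

```text
t: 25.3
tool_pos: [0.5968, 0.1607, 0.1079]
orientation: [-0.0, 0.671, 0.741, -0.0]
force: [-0.4, -0.7, -2.7]
gripper_width: 0.0539
grip_force: 22.0
```

```bash
python3 - <<'E'
from h import *
status(-.0015,.0967,.077)
f,P,c=cloud("top")
for t in tins(P): print(*t, totray(t[:2]).round(4))
E
```

```text
t 25.30 tray [-5.7 90.7] z 107.9 yaw_rel -0.1 width 53.9 F 22.0
delta tool mm [ 6.   4.2 30.9] spin -0.1
0.6251 -0.0981 0.0657 6.7 (np.float64(53.0), np.float64(52.0)) 0.06 0.004 [-0.0034 -0.1696]
0.6181 -0.0285 0.0758 5.7 (np.float64(52.0), np.float64(52.0)) 0.07 0.004 [-0.0034 -0.0997]
0.6112 0.0341 0.0856 3.4 (np.float64(52.0), np.float64(57.0)) 0.08 0.004 [-0.004  -0.0367]
0.4805 -0.1185 0.0916 -0.0 (np.float64(53.0), np.float64(51.0)) 0.09 0 [-0.1493 -0.1754]
0.6071 0.0865 0.1059 4.4 (np.float64(53.0), np.float64(51.0)) 0.1 0.004 [-0.0028  0.0159]
```

>>> apply_moves --rows "1 6 4 0 0; 1 0 0 0 0; 1 0 0 12 0; 1 0 0 10 0; 1 0 0 6 0; 1 0 0 3 0; 1 0 0 0 0; 1 5 0 0 0; 1 5 0 0 0; 1 5 0 0 0; 1 3 0 0 0; 1 0 0 0 0"

```text
t: 26.55
tool_pos: [0.5991, 0.1847, 0.0774]
orientation: [0.001, 0.672, 0.741, 0.0]
force: [-0.1, -5.9, 4.6]
gripper_width: 0.0537
grip_force: 22.0
```

```bash
python3 - <<'E'
from h import *
status(-.0015,.114,.077)
f,P,c=cloud("top")
for t in tins(P): print(*t, totray(t[:2]).round(4))
E
```

```text
t 26.55 tray [ -0.9 114.3] z 77.4 yaw_rel -0.1 width 53.7 F 22.0
delta tool mm [-0.3 -0.6  0.4] spin -0.1
0.6244 -0.0976 0.0656 7.1 (np.float64(53.0), np.float64(52.0)) 0.06 0.004 [-0.0041 -0.169 ]
0.618 -0.0286 0.076 5.4 (np.float64(53.0), np.float64(52.0)) 0.07 0.004 [-0.0035 -0.0998]
0.6115 0.0335 0.0861 7.9 (np.float64(53.0), np.float64(54.0)) 0.08 0.004 [-0.0038 -0.0373]
0.4805 -0.118 0.0919 -0.0 (np.float64(52.0), np.float64(53.0)) 0.09 0 [-0.1493 -0.1749]
0.6077 0.0866 0.1056 5.7 (np.float64(52.0), np.float64(51.0)) 0.1 0.004 [-0.0022  0.0159]
```

>>> apply_moves --rows "0 0 0 0 0; 0 0 0 0 0; 0 0 0 0 0; 0 0 0 0 0; 0 0 0 0 0; 0 0 0 -30 0; 0 0 0 -35 0; 0 -45 0 0 0; 0 -45 0 0 0; 0 -8 0 0 0; 0 0 0 0 0; 0 0 0 0 0"

```text
t: 27.8
tool_pos: [0.608, 0.0892, 0.1414]
orientation: [-0.0, 0.671, 0.741, 0.0]
force: [-0.4, 0.5, 0.3]
gripper_width: 0.0929
grip_force: 0.0
```

```bash
python3 - <<'E'
from h import *
f,P,c=cloud("top")
for t in tins(P): print(*t, totray(t[:2]).round(4))
status(-.002,.0159,.057)
E
```

```text
0.6254 -0.0977 0.0656 6.2 (np.float64(53.0), np.float64(52.0)) 0.06 0.004 [-0.0031 -0.1692]
0.6179 -0.0282 0.0761 4.4 (np.float64(53.0), np.float64(53.0)) 0.07 0.004 [-0.0036 -0.0993]
0.6121 0.0313 0.0859 6.7 (np.float64(52.0), np.float64(51.0)) 0.08 0.004 [-0.0034 -0.0396]
0.4805 -0.118 0.0919 -0.0 (np.float64(52.0), np.float64(53.0)) 0.09 0 [-0.1493 -0.1749]
t 27.85 tray [-1.7 19.1] z 141.3 yaw_rel 0.0 width 93.1 F 0.0
delta tool mm [-3.2 -0.3 84.3] spin 0.0
```

>>> apply_moves --rows "0 -3 0 40 0; 0 0 0 35 0; 0 0 0 9 0; 0 0 0 0 0; 1 0 0 0 0; 1 0 0 0 0; 1 0 0 0 0; 1 0 0 0 0; 1 0 0 0 0; 1 0 0 0 0; 1 0 0 0 0; 1 5 0 0 0" --newtons 15

```text
t: 29.05
tool_pos: [0.6084, 0.0889, 0.0581]
orientation: [0.001, 0.672, 0.741, 0.0]
force: [-0.1, -3.4, 9.3]
gripper_width: 0.0538
grip_force: 15.0
```

>>> apply_moves --rows "1 9 0 0 0; 1 9 0 0 0; 1 9 0 0 0; 1 6 0 0 0; 1 3 0 0 0; 1 2 0 0 0; 1 0 0 0 0; 1 0 0 0 0; 1 0 0 0 0; 0 0 0 0 0; 0 0 0 0 0; 0 0 0 0 0"

```text
t: 30.25
tool_pos: [0.6039, 0.1282, 0.0573]
orientation: [-0.0, 0.671, 0.741, -0.0]
force: [-0.9, -0.6, -0.4]
gripper_width: 0.0733
grip_force: 0.0
```

>>> apply_moves --rows "0 0 0 0 0; 0 0 0 0 0; 0 0 0 -30 0; 0 0 0 -35 0; 0 -40 0 0 0; 0 -45 0 0 0; 0 -12 0 0 0; 0 0 0 0 0; 0 0 0 0 0"

```text
t: 31.15
tool_pos: [0.6136, 0.0323, 0.1224]
orientation: [-0.0, 0.671, 0.741, 0.0]
force: [0.0, 0.0, 0.1]
gripper_width: 0.0926
grip_force: 0.0
```

```bash
python3 - <<'E'
from h import *
f,P,c=cloud("top")
for t in tins(P): print(*t, totray(t[:2]).round(4))
status(-.002,-.0396,.038)
E
```

```text
0.625 -0.0976 0.0654 5.9 (np.float64(53.0), np.float64(52.0)) 0.06 0.004 [-0.0035 -0.1691]
0.6184 -0.0318 0.0754 4.9 (np.float64(52.0), np.float64(45.0)) 0.07 0.004 [-0.0034 -0.103 ]
0.4805 -0.118 0.092 -0.0 (np.float64(53.0), np.float64(52.0)) 0.09 0 [-0.1493 -0.1749]
0.5936 0.2371 0.1265 4.6 (np.float64(53.0), np.float64(53.0)) 0.12 0.004 [-0.0012  0.1671]
t 31.20 tray [ -1.7 -37.9] z 122.3 yaw_rel -0.0 width 92.8 F 0.0
delta tool mm [-1.8 -0.2 84.3] spin -0.0
```

Next I'll slide tin 3 to about −60, which pushes tin 2 along with it.

>>> apply_moves --rows "0 -2 0 40 0; 0 0 0 35 0; 0 0 0 9 0; 0 0 0 0 0; 1 0 0 0 0; 1 0 0 0 0; 1 0 0 0 0; 1 0 0 0 0; 1 0 0 0 0; 1 0 0 0 0; 1 0 0 0 0; 1 -4 0 0 0"

```text
t: 32.4
tool_pos: [0.6147, 0.0264, 0.0391]
orientation: [-0.0, 0.671, 0.741, 0.001]
force: [-0.3, 1.6, 4.8]
gripper_width: 0.0543
grip_force: 14.9
```

>>> apply_moves --rows "1 -5 0 0 0; 1 -5 0 0 0; 1 -4 0 0 0; 1 -2 0 0 0; 1 0 0 0 0; 1 0 0 0 0; 1 0 0 0 0; 0 0 0 0 0; 0 0 0 0 0; 0 0 0 0 0; 0 0 0 0 0; 0 0 0 0 0"

```text
t: 33.6
tool_pos: [0.6158, 0.0094, 0.0385]
orientation: [-0.0, 0.671, 0.741, -0.0]
force: [-0.5, -0.4, -0.4]
gripper_width: 0.089
grip_force: 0.0
```

>>> apply_moves --rows "0 0 0 -40 0; 0 0 0 -45 0; 0 0 0 -40 0; 0 -30 -40 0 0; 0 -40 -45 0 5.8; 0 -45 -40 0 0; 0 0 0 0 0; 0 0 0 0 0"

```text
t: 34.4
tool_pos: [0.5115, -0.0993, 0.1641]
orientation: [0.0, 0.709, 0.705, 0.0]
force: [0.7, -0.3, 0.5]
gripper_width: 0.0927
grip_force: 0.0
```

```bash
python3 - <<'E'
from h import *
for n in ["top","side"]:
  f,P,c=cloud(n);print(n)
  for t in tins(P): print(*t, totray(t[:2]).round(4))
status(-.149,-.1752,.053,-5.75)
E
```

```text
top
0.6193 -0.0398 0.0762 4.1 (np.float64(54.0), np.float64(54.0)) 0.07 0.004 [-0.0033 -0.111 ]
0.6143 0.0121 0.0861 6.6 (np.float64(52.0), np.float64(52.0)) 0.08 0.004 [-0.0031 -0.0589]
0.6025 0.1304 0.1062 6.8 (np.float64(52.0), np.float64(54.0)) 0.1 0.004 [-0.003  0.06 ]
0.5969 0.185 0.1162 5.0 (np.float64(52.0), np.float64(56.0)) 0.11 0.004 [-0.0031  0.1149]
0.5932 0.2366 0.1257 5.0 (np.float64(52.0), np.float64(52.0)) 0.12 0.004 [-0.0016  0.1666]
side
0.6253 -0.0913 0.0648 7.0 (np.float64(52.0), np.float64(69.0)) 0.06 0.004 [-0.0025 -0.1629]
0.4809 -0.1188 0.0908 -1.4 (np.float64(55.0), np.float64(51.0)) 0.09 0 [-0.149  -0.1758]
t 34.50 tray [-115.1 -157.9] z 163.7 yaw_rel -5.8 width 93.0 F 0.0
delta tool mm [-20.7 -32.1 110.7] spin -0.1
```

>>> apply_moves --rows "0 -20 -32 20 0; 0 -1 0 40 0; 0 0 0 35 0; 0 0 0 16 0; 0 0 0 0 0; 1 0 0 0 0; 1 0 0 0 0; 1 0 0 0 0; 1 0 0 0 0; 1 0 0 0 0; 1 0 0 0 0; 1 0 0 0 0" --newtons 22

```text
t: 35.7
tool_pos: [0.4804, -0.1193, 0.0531]
orientation: [0.0, 0.708, 0.706, 0.0]
force: [1.6, 0.5, 6.5]
gripper_width: 0.0537
grip_force: 22.0
```

>>> apply_moves --rows "1 0 0 -40 0; 1 0 0 -45 0; 1 0 0 -45 0; 1 0 0 -30 0; 1 0 0 0 -5.8; 1 35 30 0 0; 1 40 40 0 0; 1 40 40 0 0; 1 35 30 0 0; 1 15 5 0 0; 1 0 0 0 0; 1 0 0 0 0"

```text
t: 36.9
tool_pos: [0.5984, 0.0482, 0.2122]
orientation: [-0.0, 0.671, 0.741, -0.001]
force: [0.7, -0.3, -2.5]
gripper_width: 0.0537
grip_force: 22.0
```

```bash
python3 - <<'E'
from h import *
f,P,c=cloud("top")
for t in tins(P): print(*t, totray(t[:2]).round(4))
status(-.0015,.0005,.059)
E
```

```text
0.6248 -0.0977 0.0656 6.2 (np.float64(52.0), np.float64(52.0)) 0.06 0.004 [-0.0037 -0.1692]
0.6198 -0.0412 0.0764 7.3 (np.float64(52.0), np.float64(52.0)) 0.07 0.004 [-0.003  -0.1125]
0.5951 0.207 0.116 5.5 (np.float64(53.0), np.float64(93.0)) 0.11 0.004 [-0.0027  0.137 ]
0.5938 0.2346 0.1263 4.6 (np.float64(53.0), np.float64(56.0)) 0.12 0.004 [-0.0012  0.1646]
t 36.95 tray [-15.3 -22.2] z 212.4 yaw_rel -0.2 width 53.9 F 22.0
delta tool mm [ 22.8  13.9 153.4] spin -0.2
```

>>> apply_moves --rows "1 22 14 0 -0.2; 1 0 0 0 0; 1 0 0 0 0; 1 0 0 25 0; 1 0 0 20 0; 1 0 0 0 0; 1 0 0 0 0"

```text
t: 37.65
tool_pos: [0.611, 0.0708, 0.168]
orientation: [0.0, 0.671, 0.742, -0.0]
force: [-0.5, -0.2, -1.7]
gripper_width: 0.0536
grip_force: 22.0
```

```bash
python3 - <<'E'
from h import *
status(-.0015,.0005,.057)
E
```

```text
t 37.65 tray [-0.6 -0.2] z 168.0 yaw_rel -0.0 width 53.6 F 22.0
delta tool mm [  0.7  -0.9 111. ] spin -0.0
```

>>> apply_moves --rows "1 1 -1 20 0; 1 0 0 25 0; 1 0 0 25 0; 1 0 0 20 0; 1 0 0 12 0; 1 0 0 6 0; 1 0 0 3 0; 1 0 0 0 0; 1 0 0 0 0; 1 0 0 0 0"

```text
t: 38.65
tool_pos: [0.6106, 0.0733, 0.0573]
orientation: [0.0, 0.67, 0.742, 0.0]
force: [0.1, 0.0, -2.0]
gripper_width: 0.0538
grip_force: 22.0
```

>>> apply_moves --rows "0 0 0 0 0; 0 0 0 0 0; 0 0 0 0 0; 0 0 0 0 0; 0 0 0 0 0; 0 0 0 -40 0; 0 0 0 -45 0; 0 0 0 -45 0; 0 -45 -20 0 0; 0 -50 -20 0 0; 0 -50 0 0 0; 0 -50 0 0 0"

```text
t: 39.85
tool_pos: [0.591, -0.1225, 0.1871]
orientation: [0.0, 0.67, 0.743, 0.0]
force: [1.4, 0.8, 0.1]
gripper_width: 0.093
grip_force: 0.0
```

>>> apply_moves --rows "0 -50 0 0 0; 0 -50 0 0 0; 0 -50 0 0 0; 0 -50 0 0 0; 0 -30 0 0 8.5; 0 0 0 0 0; 0 0 0 0 8.5; 0 0 0 0 8.5; 0 0 0 0 8.5; 0 0 0 0 8.5; 0 0 0 0 0"

```text
t: 40.95
tool_pos: [0.6151, -0.3484, 0.1862]
orientation: [-0.0, 0.893, 0.449, -0.0]
force: [-0.4, 0.4, 0.5]
gripper_width: 0.093
grip_force: 0.0
```

```bash
python3 - <<'E'
from h import *
status()
f,P,c=cloud("top");save("top3.png",f)
for t in tins(P): print(*t, totray(t[:2]).round(4))
f,P,c=cloud("wrist");save("w3.png",f);np.savez("/tmp/w3.npz",f=f,P=P)
r=finder.outline_of("wrist","spreader")
for q in r: print(q["confidence"],q["point"])
E
```

```text
t 40.95 tray [ -38.5 -417.7] z 186.2 yaw_rel -42.4 width 93.0 F 0.0
0.6144 0.0122 0.086 5.4 (np.float64(51.0), np.float64(52.0)) 0.08 0.004 [-0.003  -0.0588]
0.6081 0.0738 0.0958 7.1 (np.float64(54.0), np.float64(51.0)) 0.09 0.004 [-0.0031  0.0031]
0.6028 0.1304 0.1058 6.6 (np.float64(54.0), np.float64(55.0)) 0.1 0.004 [-0.0027  0.06  ]
0.5966 0.1848 0.1164 2.5 (np.float64(54.0), np.float64(57.0)) 0.11 0.004 [-0.0034  0.1147]
0.5936 0.2374 0.1263 5.7 (np.float64(53.0), np.float64(52.0)) 0.12 0.004 [-0.0011  0.1674]
```

View pics/w3.png

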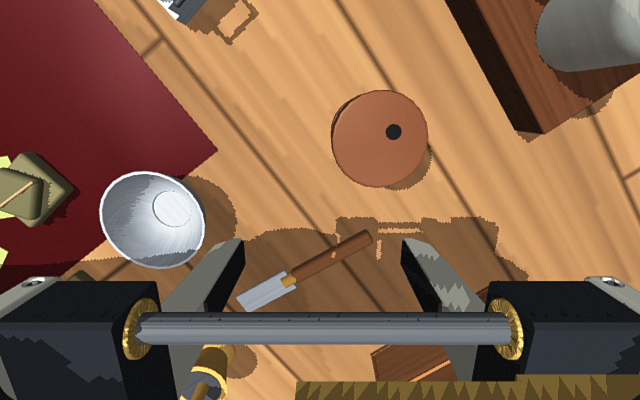

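The wrist view shows the spreader with its handle end at (370,238) and blade tip near (245,300). The bowl is at (152,220) and the canister at (380,138). Now I'll measure the spreader's pose.

```bash
cat >> h.py <<'E'
def spreader(n,P):
    for r in finder.outline_of(n,"spreader")[:2]:
        q=P[r["mask"]];q=q[~np.isnan(q[:,0])&(q[:,2]>.004)] if len(q) else q
        if len(q)<30: continue
        m=q.mean(0);u=np.linalg.svd(q[:,:2]-m[:2],full_matrices=False)[2][0];
        if u[0]>0:u=-u
        a=(q[:,:2]-m[:2])@u
        print(n,"conf %.2f"%r["confidence"],"blade dir deg %.1f"%np.degrees(np.arctan2(u[1],u[0])),"end",np.round(m[:2]+u*np.percentile(a,.5),4),"tip",np.round(m[:2]+u*np.percentile(a,99.5),4),len(q))
E
python3 - <<'E'
from h import *
for n in ["top","side","wrist"]:
    f,P,c=cloud(n); spreader(n,P)
s=readout.sense();print(s["tool_pos"],s["orientation"],s["joint_pos"])
f,P,c=cloud("top")
for nm in ["spoon_tray","rinse_bowl"]:
    r=finder.outline_of("top",nm)[0];q=P[r["mask"]];q=q[~np.isnan(q[:,0])];print(nm,r["confidence"],cv2.minAreaRect((q[:,:2]*1000).astype(np.float32)))
E
```

```text
top conf 0.73 blade dir deg 175.4 end [ 0.5758 -0.4288] tip [ 0.4338 -0.4173] 360
side conf 0.80 blade dir deg 174.2 end [ 0.6173 -0.4373] tip [ 0.4378 -0.4192] 732
side conf 0.51 blade dir deg 92.3 end [0.5861 0.2027] tip [0.5794 0.372 ] 312
wrist conf 0.92 blade dir deg 175.6 end [ 0.6222 -0.4329] tip [ 0.4357 -0.4185] 2583
wrist conf 0.42 blade dir deg -98.4 end [ 0.4456 -0.2165] tip [ 0.4304 -0.3192] 7799
[ 0.61471514 -0.35013337  0.18678155] [2.86972651e-05 8.93397011e-01 4.49268025e-01 1.47677523e-04] [ 0.08237458  0.67705407  0.59642792  1.69765956 -0.46185492  0.91109395
  0.22619286]
spoon_tray 0.86 ((465.78472900390625, 415.432861328125), (240.83694458007812, 102.00299072265625), 2.5828306674957275)
rinse_bowl 0.55 ((393.1629943847656, -229.74356079101562), (45.013973236083984, 229.89476013183594), 27.19300079345703)
```

>>> apply_moves --rows "0.5 0 0 0 8.5; 0.5 0 0 0 8.5; 0.5 0 0 0 8.5; 0.5 0 0 0 8.5; 0.5 0 0 0 8.5; 0.5 0 0 0 8.5; 0.5 0 0 0 6.8; 0.5 0 0 0 0; 0.5 0 0 0 0" --newtons 3

```text
t: 42.45
tool_pos: [0.6148, -0.3499, 0.1865]
orientation: [0.0, 0.999, -0.037, -0.0]
force: [-0.2, -0.4, -0.1]
gripper_width: 0.0466
grip_force: 0.0
```

```bash
cat >> h.py <<'E'
def todelta(w):
    s=readout.sense();p=s["tool_pos"];Rm=rot(s["orientation"])
    print("t %.2f"%s["t"],"tcp",p.round(4),"ytool deg %.1f"%np.degrees(np.arctan2(Rm[1,1],Rm[0,1])),"delta",np.round(Rm.T@(np.array(w)-p)*1000,1),"w %.1f F %.1f"%(s["gripper_width"]*1e3,s["grip_force"]),s["force"].round(1))
E
python3 - <<'E'
from h import *
f,P,c=cloud("wrist"); spreader("wrist",P)
todelta([.609,-.432,.006])
E
```

```text
wrist conf 0.57 blade dir deg 176.3 end [ 0.6231 -0.4334] tip [ 0.5236 -0.427 ] 1296
t 42.55 tcp [ 0.6148 -0.3501  0.1867] ytool deg -94.3 delta [  0.3  82.2 180.7] w 46.6 F 0.0 [ 0.6 -0.2  0.1]
```

>>> apply_moves --rows "0.5 0 40 0 0; 0.5 0 42 0 0; 0.5 0 0 45 0; 0.5 0 0 45 0; 0.5 0 0 45 0; 0.5 0 0 30 0; 0.5 0 0 15 0; 0.5 0 0 0 0; 1 0 0 0 0; 1 0 0 0 0; 1 0 0 0 0; 1 0 0 0 0"

```text
t: 43.75
tool_pos: [0.6091, -0.432, 0.0079]
orientation: [0.0, 0.999, -0.039, 0.001]
force: [-0.1, -0.4, 0.8]
gripper_width: 0.0191
grip_force: 0.0
```

>>> apply_moves --rows "1 0 0 0 0; 1 0 0 -5 0; 1 0 0 -10 0; 1 0 0 -15 0; 1 0 0 -15 0; 1 0 0 -15 0; 1 0 0 -15 0; 1 0 0 -15 0; 1 0 0 0 0; 1 0 0 0 0"

```text
t: 44.75
tool_pos: [0.6087, -0.4317, 0.097]
orientation: [0.0, 0.999, -0.039, 0.0]
force: [-0.8, -0.6, 0.5]
gripper_width: 0.0176
grip_force: 3.0
```

```bash
python3 - <<'E'
from h import *
todelta([.609,-.432,.1])
f,P,c=cloud("side"); spreader("side",P); save("s4.png",f[220:400,260:480].repeat(3,0).repeat(3,1))
E
```

```text
t 44.75 tcp [ 0.6087 -0.4317  0.097 ] ytool deg -94.4 delta [ 0.3  0.3 -3. ] w 17.6 F 3.0 [-0.8 -0.6  0.5]
side conf 0.59 blade dir deg 174.2 end [ 0.604  -0.4333] tip [ 0.4644 -0.4192] 794
side conf 0.32 blade dir deg 165.5 end [ 0.3773 -0.4701] tip [ 0.3182 -0.4548] 980
```

View pics/s4.png

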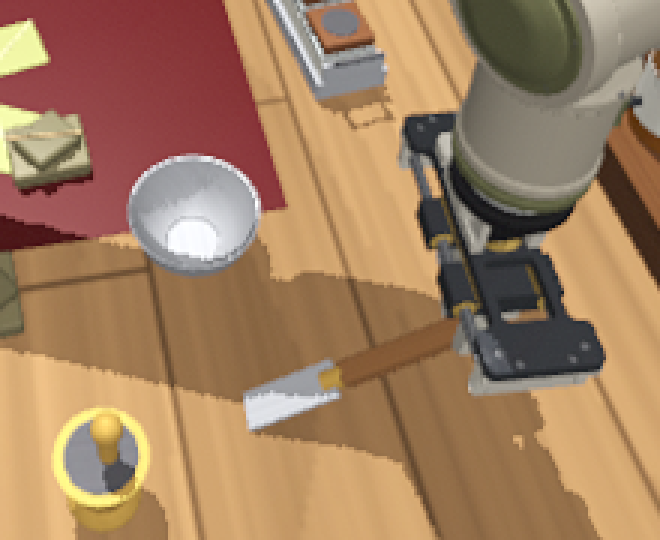

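It pivots in the light grip: the handle is held at (460,335) and the blade tip hangs down at (250,415). I'll keep lifting.

>>> apply_moves --rows "1 0 0 -20 0; 1 0 0 -20 0; 1 0 0 -20 0; 1 0 0 -20 0; 1 0 0 -20 0; 1 0 0 -20 0; 1 0 0 -20 0; 1 0 0 -20 0; 1 0 0 0 0; 1 0 0 0 0; 1 0 0 0 0; 1 0 0 0 0"

```text
t: 46.05
tool_pos: [0.6082, -0.4313, 0.2557]
orientation: [-0.0, 0.999, -0.039, -0.001]
force: [0.9, -0.2, -0.9]
gripper_width: 0.0177
grip_force: 3.0
```

```bash
python3 - <<'E'
from h import *
todelta([.609,-.432,.1])
for n in ["side","top"]:
  f,P,c=cloud(n)
  for r in finder.outline_of(n,"spreader")[:2]:
    q=P[r["mask"]];q=q[~np.isnan(q[:,0])]
    if len(q)<10: continue
    q=q[(abs(q[:,1]+.43)<.1)&(q[:,0]>.4)]
    if len(q)<10: continue
    print(n,r["confidence"],len(q)); o=np.argsort(q[:,2]); print("low",q[o[2:12]].mean(0).round(4),"high",q[o[-20:-5]].mean(0).round(4))
  if n=="side": save("s5.png",f[220:400,260:480].repeat(3,0).repeat(3,1))
E
```

```text
t 46.05 tcp [ 0.6082 -0.4313  0.2557] ytool deg -94.4 delta [  1.    0.8 155.7] w 17.7 F 3.0 [ 0.9 -0.2 -0.9]
top 0.6 97
low [ 0.5661 -0.4264  0.0939] high [ 0.5782 -0.4291  0.1408]
```

View pics/s5.png

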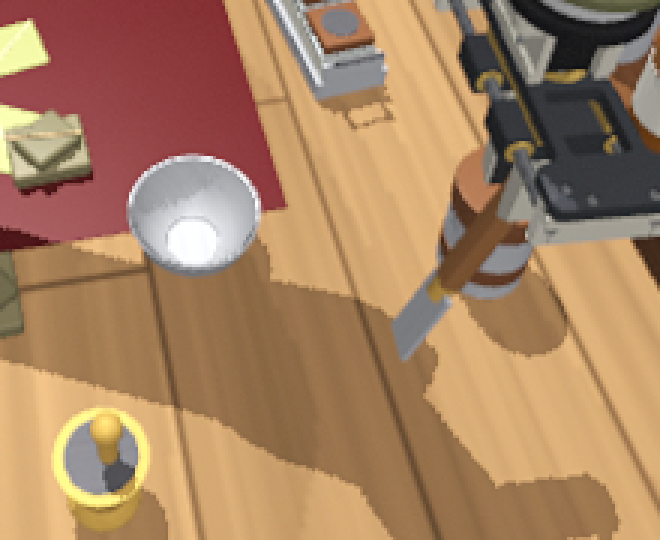

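>>> apply_moves --rows "1 -15 -20 0 0; 1 -20 -25 0 0; 1 -25 -30 0 0; 1 -25 -30 0 0; 1 -20 -25 0 0; 1 -15 -16 0 0; 1 0 0 0 0; 1 0 0 0 0; 1 0 0 0 0" --newtons 6

```text
t: 47.15
tool_pos: [0.5008, -0.2777, 0.2569]
orientation: [0.0, 0.999, -0.039, 0.0]
force: [-0.8, -0.1, -0.5]
gripper_width: 0.0174
grip_force: 6.0
```

```bash
python3 - <<'E'
from h import *
todelta([.499,-.276,.188])
for n in ["side","top"]:
  f,P,c=cloud(n)
  for q_ in ["spreader","rinse_bowl"]:
   for r in finder.outline_of(n,q_)[:1]:
    q=P[r["mask"]];q=q[~np.isnan(q[:,0])]
    if len(q)<10: continue
    o=np.argsort(q[:,2]); print(n,q_,r["confidence"],len(q),"low",q[o[2:12]].mean(0).round(4),"high",q[o[-20:-5]].mean(0).round(4))
  if n=="side": save("s6.png",f[220:400,260:480].repeat(3,0).repeat(3,1))
E
```

```text
t 47.15 tcp [ 0.5008 -0.2777  0.2569] ytool deg -94.4 delta [-2.  -1.6 68.9] w 17.4 F 6.0 [-0.8 -0.1 -0.5]
side spreader 0.59 386 low [ 0.5174 -0.1662  0.0009] high [ 0.4986 -0.2837  0.24  ]
side rinse_bowl 0.89 1292 low [ 4.513e-01 -2.672e-01  4.000e-04] high [ 0.4534 -0.2798  0.0519]
top spreader 0.42 312 low [0.5969 0.0645 0.0013] high [0.601  0.1672 0.0603]
top rinse_bowl 0.73 395 low [0.6006 0.1211 0.0588] high [0.6019 0.1356 0.111 ]
```

View pics/s6.png

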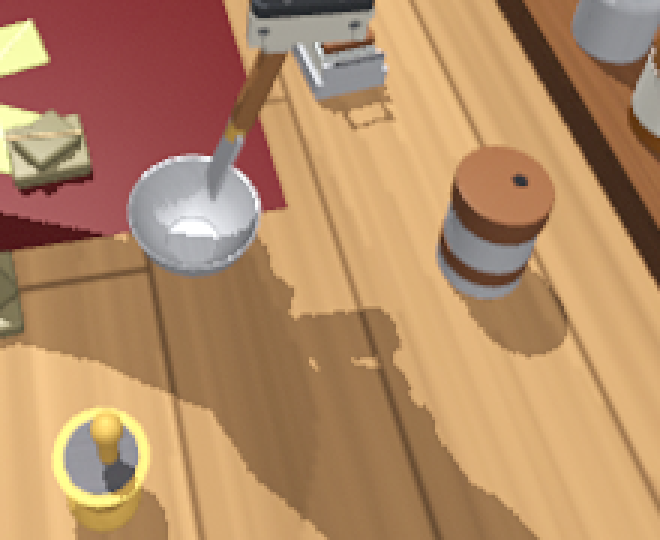

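The blade tip (215,195) hangs over the bowl's mouth, whose centre is at (195,213). I'll get a numeric tip position before lowering.

```bash
python3 - <<'E'
from h import *
f,P,c=cloud("side")
Q=P[~np.isnan(P[...,0])];q=Q[(abs(Q[:,0]-.47)<.06)&(abs(Q[:,1]+.275)<.05)&(Q[:,2]>.062)&(Q[:,2]<.25)]
o=np.argsort(q[:,2]);
for i in range(0,len(q),max(1,len(q)//6)): print(q[o[i:i+8]].mean(0).round(4))
E
```

```text
[ 0.4606 -0.2756  0.0867]
[ 0.4692 -0.2751  0.1198]
[ 0.4773 -0.2811  0.1567]
[ 0.484  -0.2787  0.1832]
[ 0.491  -0.282   0.2059]
[ 0.4973 -0.2832  0.2285]
```

>>> apply_moves --rows "1 -6 -3 0 0; 1 0 0 20 0; 1 0 0 20 0; 1 0 0 12 0; 1 0 0 6 0; 1 0 0 0 0; 1 0 0 0 0; 1 0 0 0 0; 1 0 0 0 0; 1 0 0 0 0; 1 0 0 0 0; 1 0 0 0 0"

```text
t: 48.7
tool_pos: [0.4944, -0.2734, 0.1987]
orientation: [0.0, 0.999, -0.039, 0.0]
force: [0.3, -0.0, -0.4]
gripper_width: 0.0178
grip_force: 6.0
```

```bash
python3 - <<'E'
from h import *
todelta([.499,-.276,.26])
f,P,c=cloud("side");save("s7.png",f[220:400,260:480].repeat(3,0).repeat(3,1))
E
```

```text
t 48.70 tcp [ 0.4944 -0.2734  0.1987] ytool deg -94.4 delta [  4.8   2.2 -61.3] w 17.8 F 6.0 [ 0.3 -0.  -0.4]
```

View pics/s7.png

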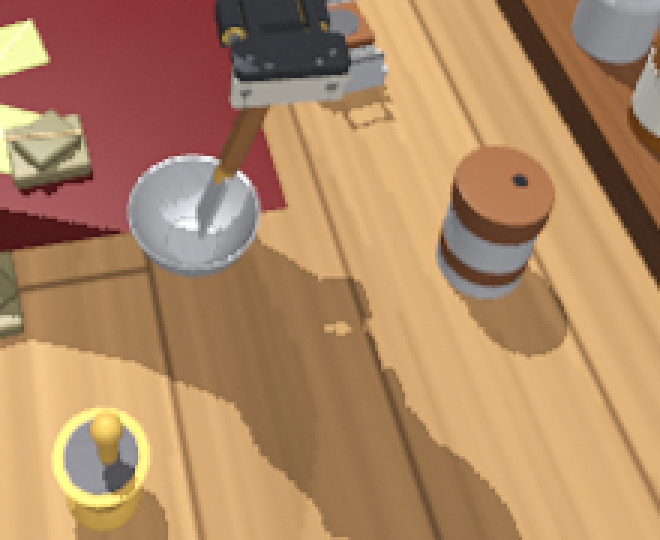

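The tip is inside the bowl at (203,232), about 20 mm below the rim. I'll go a little deeper, then lift out and carry it to the spoon tray.

>>> apply_moves --rows "1 0 0 7 0; 1 0 0 0 0; 1 0 0 0 0; 1 0 0 0 0; 1 0 0 -20 0; 1 0 0 -30 0; 1 0 0 -30 0; 1 0 0 -20 0; 1 0 0 0 -7; 1 0 -15 0 0; 1 0 -30 0 0; 1 0 -40 0 0"

```text
t: 49.95
tool_pos: [0.4903, -0.1892, 0.292]
orientation: [0.0, 1.0, 0.021, 0.0]
force: [-0.0, -0.2, -0.1]
gripper_width: 0.0178
grip_force: 6.0
```

>>> apply_moves --rows "1 -4 -45 0 0; 1 -4 -45 0 0; 1 -4 -45 0 0; 1 -4 -45 0 0; 1 -4 -45 0 0; 1 -4 -45 0 0; 1 -4 -45 0 0; 1 -4 -45 0 0; 1 -4 -45 0 0; 1 -4 -45 0 0; 1 -4 -45 0 0; 1 0 -40 0 0"

```text
t: 51.15
tool_pos: [0.4217, 0.3465, 0.2916]
orientation: [-0.0, 1.0, 0.023, -0.0]
force: [0.9, -0.6, 0.3]
gripper_width: 0.0177
grip_force: 6.0
```

>>> apply_moves --rows "1 0 -30 0 0; 1 0 -20 0 0; 1 0 -10 0 0; 1 0 0 0 0; 1 0 0 0 0; 1 0 0 0 0"

```text
t: 51.75
tool_pos: [0.4205, 0.4022, 0.292]
orientation: [-0.0, 1.0, 0.021, -0.0]
force: [0.1, 0.1, -0.5]
gripper_width: 0.0181
grip_force: 6.0
```

```bash
python3 - <<'E'
from h import *
todelta([.4195,.4134,.18])
for n in ["side","top"]:
  f,P,c=cloud(n)
  for r in finder.outline_of(n,"spoon_tray")[:1]:
    q=P[r["mask"]];q=q[~np.isnan(q[:,0])]
    if n=="top": np.savez("/tmp/st.npz",q=q)
    print(n,r["confidence"],cv2.minAreaRect((q[:,:2]*1000).astype(np.float32)))
  Q=P[~np.isnan(P[...,0])];q=Q[(abs(Q[:,0]-.40)<.1)&(abs(Q[:,1]-.41)<.05)&(Q[:,2]>.05)&(Q[:,2]<.26)]
  o=np.argsort(q[:,2])
  for i in range(0,len(q),max(1,len(q)//5)): print(q[o[i:i+8]].mean(0).round(4))
f=imaging.read_camera("side")["frame"];save("s8.png",f[60:240,200:420].repeat(3,0).repeat(3,1))
E
```

```text
t 51.75 tcp [0.4205 0.4022 0.292 ] ytool deg -87.6 delta [ -0.6 -11.2 112. ] w 18.1 F 6.0 [ 0.1  0.1 -0.5]
side 0.64 ((468.77569580078125, 427.67742919921875), (245.69371032714844, 135.16122436523438), 0.7729053497314453)
[0.3827 0.398  0.1278]
[0.3941 0.396  0.1674]
[0.4024 0.3974 0.2006]
[0.4064 0.3965 0.2226]
[0.4114 0.3983 0.2417]
top 0.96 ((465.81658935546875, 388.1819763183594), (242.4780731201172, 152.92738342285156), 2.809424638748169)
[0.38   0.4004 0.1248]
[0.3847 0.4027 0.1489]
[0.3914 0.4001 0.172 ]
[0.395  0.3975 0.1966]
[0.4016 0.3975 0.2224]
[0.4158 0.3946 0.2582]
```

View pics/s8.png

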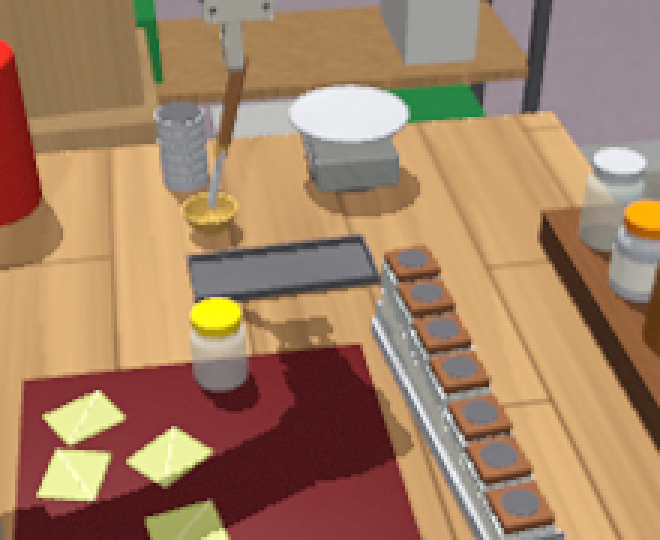

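The spreader hangs beyond the spoon tray with its tip at (213,205), and all seven tins stand in order in the tin tray. I'll lower the tip to the spoon tray floor, then swing the handle down along an arc.

>>> apply_moves --rows "1 -6 -12 0 0; 1 0 0 25 0; 1 0 0 35 0; 1 0 0 30 0; 1 0 0 15 0; 1 0 0 8 0; 1 0 0 3 0; 1 0 0 0 0; 1 0 0 0 0" --newtons 3

```text
t: 52.9
tool_pos: [0.4141, 0.416, 0.1766]
orientation: [-0.001, 1.0, 0.022, 0.0]
force: [-0.1, -0.6, -0.8]
gripper_width: 0.0183
grip_force: 3.0
```

>>> apply_moves --rows "1 11 4 0 0; 1 11 0 4 0; 1 13 0 6 0; 1 13 0 7 0; 1 19 0 13 0; 1 17 0 15 0; 1 16 0 19 0; 1 0 0 0 0; 1 0 0 0 0"

```text
t: 53.8
tool_pos: [0.5137, 0.4151, 0.1106]
orientation: [0.001, 1.0, 0.022, -0.001]
force: [0.3, 0.3, -1.0]
gripper_width: 0.0181
grip_force: 3.0
```

```bash
python3 - <<'E'
from h import *
todelta([.5145,.4177,.108])
for n in ["side","top"]:
  f,P,c=cloud(n)
  Q=P[~np.isnan(P[...,0])];q=Q[(Q[:,0]>.34)&(Q[:,0]<.53)&(abs(Q[:,1]-.413)<.035)&(Q[:,2]>.022)&(Q[:,2]<.12)]
  o=np.argsort(q[:,2]);print(n)
  for i in range(0,len(q),max(1,len(q)//5)): print(q[o[i:i+8]].mean(0).round(4))
  if n=="side":save("s9.png",f[60:240,200:420].repeat(3,0).repeat(3,1))
E
```

```text
t 53.80 tcp [0.5137 0.4151 0.1106] ytool deg -87.5 delta [ 0.9 -2.5  2.6] w 18.1 F 3.0 [ 0.3  0.3 -1. ]
side
[0.4035 0.409  0.0238]
[0.4279 0.4066 0.042 ]
[0.4503 0.4086 0.0639]
[0.4773 0.4097 0.0813]
[0.4963 0.4128 0.0986]
[0.5227 0.3952 0.12  ]
top
[0.4008 0.4084 0.0228]
[0.4145 0.4122 0.0363]
[0.4347 0.4158 0.0506]
[0.4505 0.4099 0.0689]
[0.4747 0.412  0.0866]
[0.4923 0.4104 0.1068]
```

View pics/s9.png

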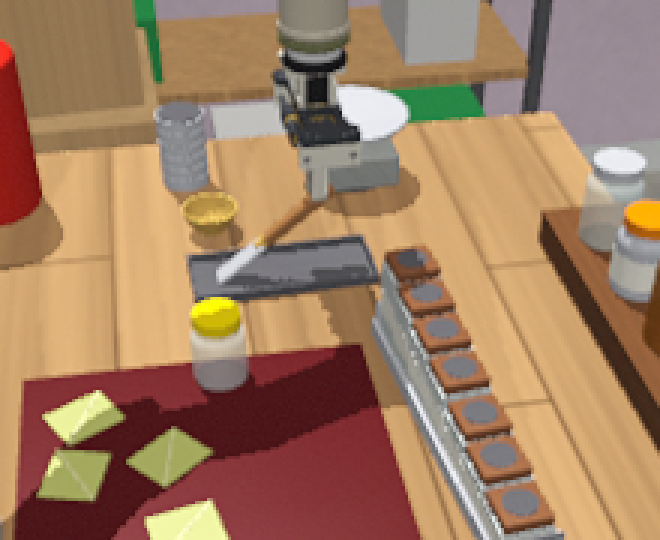

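The tip rests in the tray at (222,280) and the handle is swinging down at about 45°. Continuing the arc.

>>> apply_moves --rows "1 11 0 17 0; 1 9 0 18 0; 1 7 0 18 0; 1 5 0 18 0; 1 2 0 14 0; 1 0 0 8 0; 1 0 0 4 0; 1 0 0 0 0; 1 0 0 0 0"

```text
t: 54.8
tool_pos: [0.5476, 0.4179, 0.0151]
orientation: [-0.0, 1.0, 0.022, 0.0]
force: [-0.9, 0.6, -0.1]
gripper_width: 0.0179
grip_force: 3.0
```

```bash
python3 - <<'E'
from h import *
todelta([.5505,.419,.012])
f,P,c=cloud("side")
save("s10.png",f[60:240,200:420].repeat(3,0).repeat(3,1)); spreader("side",P)
E
```

```text
t 54.80 tcp [0.5476 0.4179 0.0151] ytool deg -87.4 delta [ 2.9 -1.   3.1] w 17.9 F 3.0 [-0.9  0.6 -0.1]
side conf 0.80 blade dir deg -179.8 end [0.5325 0.4113] tip [0.3869 0.4109] 91
```

View pics/s10.png

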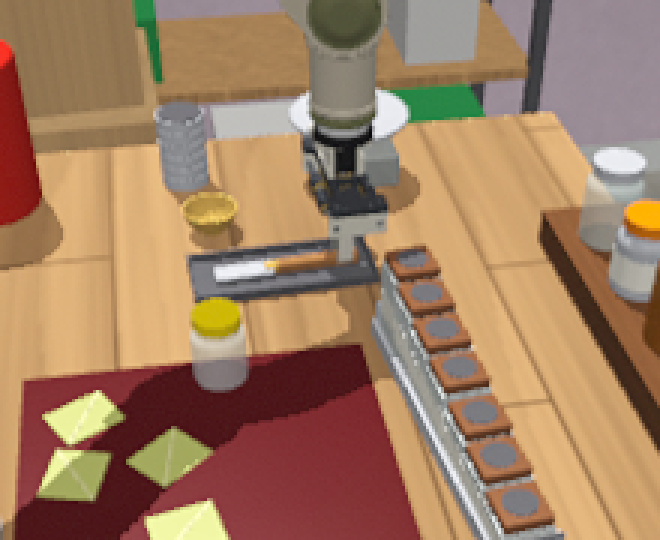

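The spreader lies almost flat inside the tray (215–350, ~265). I'll lower it slightly, open and back off.

>>> apply_moves --rows "1 0 0 3 0; 1 0 0 0 0; 0.65 0 0 0 0; 0.65 0 0 0 0; 0.65 0 0 0 0; 0.65 0 0 -15 0; 0.65 0 0 -40 0; 0.65 0 0 -45 0; 0.65 0 0 -45 0; 0.65 0 -45 -30 0; 0.65 0 -45 0 0; 0.65 0 -45 0 0"

```text
t: 56.1
tool_pos: [0.542, 0.5507, 0.1875]
orientation: [-0.001, 1.0, 0.022, 0.001]
force: [0.0, 0.3, -0.2]
gripper_width: 0.0323
grip_force: 0.0
```

>>> apply_moves --rows "0.65 0 -45 0 0; 0.65 0 -45 0 0; 0.65 0 0 0 0; 0.65 0 0 0 0"

```text
t: 56.5
tool_pos: [0.5372, 0.6396, 0.1846]
orientation: [0.001, 1.0, 0.023, 0.0]
force: [1.0, -0.8, -0.3]
gripper_width: 0.0327
grip_force: 0.0
```

```bash
python3 - <<'E'
from h import *
status()
f,P,c=cloud("top");save("t11.png",f); spreader("top",P)
for t in tins(P): print(*t, totray(t[:2]).round(4))
r=finder.outline_of("top","rinse_bowl")[0];q=P[r["mask"]];print("bowl",np.nanpercentile(q,[1,99],axis=0).round(3))
f,P,c=cloud("side"); spreader("side",P)
r=finder.outline_of("side","spreader")[0];print(np.nanpercentile(P[r["mask"]],[2,98],axis=0).round(3))
E
```

```text
t 56.50 tray [-17.  573.2] z 184.6 yaw_rel -93.1 width 32.7 F 0.0
top conf 0.84 blade dir deg -177.8 end [0.5638 0.4185] tip [0.3783 0.4114] 502
0.6252 -0.0978 0.0661 5.7 (np.float64(54.0), np.float64(52.0)) 0.06 0.004 [-0.0033 -0.1693]
0.6188 -0.0412 0.0757 6.8 (np.float64(52.0), np.float64(52.0)) 0.07 0.004 [-0.004  -0.1124]
0.614 0.0102 0.086 6.3 (np.float64(53.0), np.float64(55.0)) 0.08 0.004 [-0.0036 -0.0607]
0.6088 0.0759 0.0959 5.3 (np.float64(52.0), np.float64(55.0)) 0.09 0.004 [-0.0022  0.0051]
0.6024 0.13 0.1063 7.1 (np.float64(54.0), np.float64(54.0)) 0.1 0.004 [-0.0031  0.0596]
0.5968 0.1861 0.1164 4.6 (np.float64(52.0), np.float64(60.0)) 0.11 0.004 [-0.0031  0.116 ]
0.593 0.2365 0.126 5.2 (np.float64(53.0), np.float64(52.0)) 0.12 0.004 [-0.0018  0.1665]
bowl [[ 0.401 -0.319  0.   ]
 [ 0.5   -0.218  0.054]]
side conf 0.67 blade dir deg -179.2 end [0.5684 0.4135] tip [0.384  0.4109] 205
[[0.388 0.399 0.007]
 [0.565 0.428 0.023]]
```

View pics/t11.png

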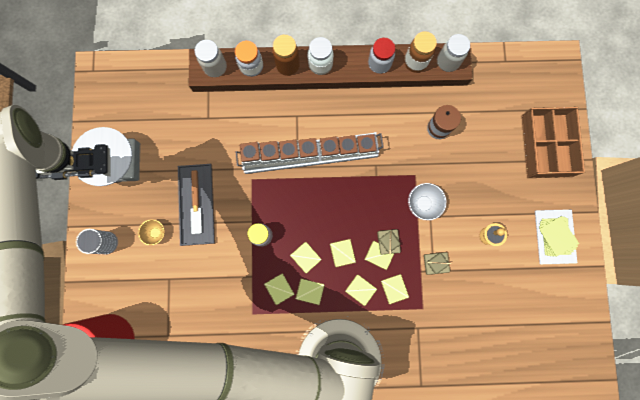

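The picture shows all seven tins in the tray (250–367, ~148) and the spreader inside the dark tray at (196,200). The bowl stands at (428,201) and the bystanders haven't moved. The hand is close above the scale, so I'll raise it and hand in.

>>> apply_moves --rows "0.65 0 20 -40 0; 0.65 0 0 -30 0; 0.65 0 0 0 0; 0.65 0 0 0 0; 0.65 0 0 0 0"

```text
t: 57.3
tool_pos: [0.5381, 0.6189, 0.2533]
orientation: [0.0, 1.0, 0.022, -0.001]
force: [0.2, -0.2, 0.2]
gripper_width: 0.0327
grip_force: 0.0
```

```bash
python3 - <<'E'
from h import *
status(); print(robot.hand_in())
E
```

```text
t 57.30 tray [-18.2 552.5] z 253.3 yaw_rel -93.2 width 32.7 F 0.0
the job is handed in; nothing more can be done
None
```

The job is handed in, with no verdict returned: my last measurements show all seven tins in height order in the tray, the spreader dipped and lying flat in the spoon tray, and the bowl and bystanders in place.

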